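# Open a tape feeder and hold its tensioner back

## Task

On the electronics bench, take the flat-bladed opening tool, slip its blade into the slot under the front lip of the tape feeder's clear cover and lever the cover up with the blade (keep fingers and arm off the cover until it is well up) until it tips over and stays open by itself; then lay the tool back down flat on the open bench, not dropping it. Then, with the fingers, push the roller at the end of the sprung tensioner arm inside the feeder back past its ratchet click, nearly as far as it goes, and finish while holding it there, because it does not latch and springs back if let go. Leave everything else where it is.

Things in the scene. Friction and masses are not known exactly. Their poses are not given: they have to be found in the camera images.
- feeder: Tape feeder, fixed to the bench: grey block 130 mm wide (y) with a clear hinged cover, beside it on the +y side a black motor box and a flat white reel (top 38 mm high). Origin on the bench under the block; x from front lip to hinge (away from the robot), y left, z up. Deck 45 mm high from x = -28 to +57 mm; in front of it (x -70 to -28) a sill 33 mm high under the overhanging lip.
- cover: The feeder's cover, 127 mm long (from hinge to lip), 130 mm wide, 46 mm high, 100 g: a clear hood that covers the tensioner, with a solid grey lip block in front (35 mm deep, flat underside, 10 mm thick). Origin on the hinge line, in its middle; when closed its axes are the feeder's.
- cover_hinge (a joint): Opening of the cover, rad: 0 closed, stop at 1.85. The lip swings up and away from the robot about the hinge at the far edge. Light (about 0.7 N at the lip); let go below about 1.1 rad it falls shut, past about 1.4 rad it falls open onto its stop.
- hinge_line (a point): Middle of the cover's hinge line, 46 mm above the bench, at x = +57 mm of the feeder; the hinge runs along the feeder's y.
- lip_edge (a point): Middle of the lower front edge of the cover's lip, 127 mm from the hinge line; 46 mm above the bench when closed.
- tensioner: Sprung arm on the feeder's deck, under the cover: dark steel bar, 52 mm from its upright pivot to an upright aluminium roller post (18 mm diameter, 53 to 83 mm above the bench). Origin at the pivot (feeder x +32, y 0, 45 mm above the bench). Roller in the feeder frame: x -17, y +16 mm at rest; x -17, y -18 fully back. Cover open, nothing taller stands near it in front of the hinge.
- tension_pivot (a joint): Angle of the tensioner arm, rad: 0 at rest, stop at 0.68; grows as the roller is pushed in the feeder's -y direction. Spring: 3 N at the roller at rest, 9 N at the stop. A sprung pawl slider clicks as the arm passes 0.33 (about 3 N more just before); fully past at 0.48. It does not latch: let go, it springs back.
- roller_top (a point): Centre of the top of the roller post, 83 mm above the bench.
- blade: Opening tool, loose, 60 g: black handle 80 mm long with a 14 x 14 mm square section, and a flat steel blade 65 mm long, 12 mm wide, 3 mm thick, at half the handle's height. Lies flat on the bench. Origin under the handle, 45 mm from its rear end and 35 mm from the blade's root; x axis towards the blade's tip, z up.
- blade_tip (a point): Tip of the blade, 100 mm ahead of the tool's origin and 7 mm above its underside.
- screwdriver: A screwdriver with a round shank, 150 mm long, loose, lying in the other tool place; leave it.
- flux_bottle: Small white bottle, 36 mm across, 65 mm tall, loose; leave it.
- oil_bottle: Yellow bottle, 44 mm across, 100 mm tall, loose; leave it.
- spool: Spool of solder standing on its end, 56 mm across, 36 mm tall, loose; leave it.
- tip_tin: Round brass tin, 52 mm across, 22 mm tall, loose; leave it.
- slot_mouth (a point): Middle of the mouth of the slot between sill and lip, at feeder x = -70 mm, 39.5 mm above the bench. The slot is 13 mm high (33 to 46 mm), 42 mm deep, 130 mm wide, open to the front; the blade goes in along the feeder's +x.
Mind the look-alikes: they are no part of the job. What is shaped like the blade but orange or turquoise is not meant.

How it is judged:
By the outcome, as a careful person would: the job done as asked, in the order asked, and still so for the second after the job is handed in, while the arm keeps its last pose, push and grip.
It also fails if it takes over 59 s, if anything falls off the work surface, if the arm or the gripper's body presses on something with over 40 N, if the wrist force passes 120 N, or if a joint passes its speed limit or range.

## Robot

A 6-joint arm with a two-finger parallel gripper is mounted at the origin on the work surface. World frame = base frame: x ahead of the robot, y to its left, z up, the work surface at z = 0. Lengths are in m, angles in rad, forces in N, time in s.
With the tool pointing down it reaches from about 0.375 to 0.975 m from the base axis. Payload 3.8 kg.
Tool frame: the origin (TCP) lies midway between the tips of the shut fingers; the grasp point (between the pads) lies 19 mm behind it; z points along the fingers, y is the line along which they close (so a half turn about z gives the same grasp; the last joint's range is limited). The gripper opens to 85 mm and grips with 20 to 120 N. Pads are 22 mm wide; open, the fingers measure 114 mm over their backs; the gripper's body (76 mm by 85 mm) begins 54 mm behind the grasp point. The pads swing forward as they close: fully open they stand 13 mm farther back than shut.
Start: joints at [-1.225, 0.264, 1.604, -0, 1.274, -0.037], TCP at [0.252, -0.626, 0.193] pointing down, gripper open.
Joint ranges: [-2.63, 2.63], [-0.94, 2.18], [0.31, 2.57], [-1.31, 4.45], [0, 2.66], [-2.55, 2.55]. Speed limits (rad/s): [2.57, 2.57, 3.14, 3.14, 3.14, 3.14].

## Interface

Orientations are given as a rotation vector (axis times angle).
In Python, from workcell import bot, read_camera, camera_info, ticket gives the robot as it stands.
- The arm moves only by the tool servo_tool, never from a script. Its argument "targets" is a list of rows, each an object of numbers: "hand": the closure, from -1 (fully open) to 1 (shut); "x", "y", "z": the shift along the tool's x, y, z as a fraction of full scale; "roll": the turn about the tool's z as a fraction of full scale. In form: [{"hand": .., "x": .., "y": .., "z": .., "roll": ..}, ...]. A call has 1 to 10 rows; each row is the pose to reach, as a shift and turn from the pose commanded when the call began, along the tool's axes at that moment, turning the shorter way round; what a row does not reach only later rows make up. Full scale, the value 1, is 50 cm for a shift and 180 degrees for a turn. A row lasts 1/12 s, in which the tool goes at most 41.7 mm and 7.16 degrees, less where a joint would pass 70% of its speed; a pose out of reach is approached as far as the arm can. A call with a number of a shift or a turn outside -1 to 1 is refused whole. A call with a gripper value outside its range is refused whole. The fingers move at their own pace and stop on an object; "grip_force" is the grip in N (left out, the last holds). Time passes only in rows, so rows that repeat a pose let the fingers close. It gives the time, the measured TCP pose, the force, the opening and the grip force at its end, in the units of the state.
- bot.read_state(): the state, without advancing time (a new reading comes with each control period).
- read_camera(name): name is "side" or "top" or "wrist"; returns the picture (420x560x3 uint8, red, green, blue); there is no depth.
- camera_info(name): a dict with "fx", "fy", "cx", "cy" (pixels), "eye" and "orientation" of the camera in the world; the wrist camera has in their place "T_tool_cam" (4x4, takes a point from camera to tool coordinates, whose origin is the TCP and whose axes are the flange's). Camera axes: x right, y down, z forward; pixel columns grow to the right and rows downward; lengths in m; the calibration is good to about 2 mm. A picture is of the moment at which its call begins: read the wrist's pose just before it. camera_info takes no time and is no camera call.
- ticket.finish_job(): hands the job in; it is judged then, once.
The state is a dict: "time": time; "q": joint angles; "joint_vel": joint speeds; "joint_torque": joint torques, N m; "tool_pos": TCP position; "tcp_rot": TCP orientation; "wrist_force": force on the tool from outside, world axes, zero at the start; "torque": the same for the moment, N m; "width": opening from 0.0 (shut) to 1.0 (fully open); "grip_force": force on a finger pad.
Only numpy, scipy, OpenCV 4.12 (cv2) and the standard library are available. Lean on these libraries where they do the work, as an engineer would, in place of code of your own. Each camera call takes 0.05 s, during which the arm holds its last target. There are 200 camera calls.

## Working session

There is one attempt and no reset: what is moved stays moved. The work goes in short steps, Python scripts to look and compute and a tool call to move; the robot and the scene stay as the last step left them, time stands still between calls to the robot, and variables do not carry over. Pictures are saved under pics/ and viewed, at most 10 in all, crops included, and the job is handed in when it is done.

Besides the shell and the picture viewer there is one more tool, called as name([rows], argument=value, ...), one row to a line, values as JSON. servo_tool: Moves the arm, as the interface text tells. Its arguments: {"type":"object","properties":{"targets":{"type":"array"},"grip_force":{"type":"number"}},"required":["targets"]}

```bash
mkdir -p pics
cat > h.py <<'E'
import numpy as np, cv2
from scipy.spatial.transform import Rotation as R
from workcell import bot, read_camera, camera_info
def save(n,f):
    im=read_camera(n); cv2.imwrite(f,im[:,:,::-1]); return im
def cam(n):
    i=camera_info(n)
    if 'T_tool_cam' in i:
        s=bot.read_state(); T=np.eye(4); T[:3,:3]=R.from_rotvec(s['tcp_rot']).as_matrix(); T[:3,3]=s['tool_pos']
        T=T@np.array(i['T_tool_cam']); return i,T[:3,:3],T[:3,3]
    o=np.array(i['orientation'])
    M=o if o.shape==(3,3) else R.from_rotvec(o).as_matrix() if o.size==3 else R.from_quat(o).as_matrix()
    return i,M,np.array(i['eye'])
def px(n,u,v,z):
    i,M,e=cam(n); d=M@np.array([(u-i['cx'])/i['fx'],(v-i['cy'])/i['fy'],1]); return e+d*(z-e[2])/d[2]
def proj(n,p):
    i,M,e=cam(n); c=M.T@(np.array(p)-e); return np.array([i['fx']*c[0]/c[2]+i['cx'],i['fy']*c[1]/c[2]+i['cy']])
E
python3 - <<'E'
from h import *
for n in('side','top','wrist'):print(camera_info(n))
print(bot.read_state())
a=save('top','pics/top.png');b=save('side','pics/side.png')
E
```

```text
{'fx': 472.8444668645719, 'fy': 472.8444668645719, 'cx': 284.3772713114287, 'cy': 213.9514526045494, 'eye': array([0.46536556, 0.90933117, 1.18150939]), 'orientation': array([-2.27515643e-03,  2.91834248e+00, -1.10683305e+00])}
{'fx': 391.88968355959094, 'fy': 391.88968355959094, 'cx': 275.95277601856185, 'cy': 208.04909912229024, 'eye': array([ 0.36711558, -0.05747742,  1.09452648]), 'orientation': array([-2.1815482 ,  2.14619749, -0.13915009])}
{'fx': 340.6458452650149, 'fy': 340.6458452650149, 'cx': 282.32893294656293, 'cy': 203.08552528212994, 'T_tool_cam': array([[ 4.86012526e-04, -9.49985328e-01, -3.12294156e-01,
         8.09939765e-02],
       [ 9.99999797e-01,  3.33075684e-04,  5.43063041e-04,
         1.00744065e-03],
       [-4.11884332e-04, -3.12294357e-01,  9.49985297e-01,
        -1.79472067e-01],
       [ 0.00000000e+00,  0.00000000e+00,  0.00000000e+00,
         1.00000000e+00]])}
{'time': 0.0, 'q': array([-1.22486893e+00,  2.64765717e-01,  1.60536913e+00,  1.17278410e-06,
        1.27369255e+00, -3.68921435e-02]), 'joint_vel': array([-0.00142968,  0.00033802, -0.00056913,  0.00070046,  0.00063562,
        0.00067043]), 'joint_torque': array([ 2.18339432e-03, -5.15107906e+01, -3.67311144e+01, -1.82166436e-04,
        1.30821060e-02, -1.15693695e-05]), 'tool_pos': array([ 0.2518662 , -0.62537534,  0.19195628]), 'tcp_rot': array([-3.08204987e+00, -5.97245694e-01,  5.38135466e-04]), 'wrist_force': array([ 0.24415535, -0.48413809, -0.44355179]), 'torque': array([-0.02881775, -0.03834541, -0.01960247]), 'grip_force': 0.0, 'width': 1.0007668744463203}
```

View pics/top.png

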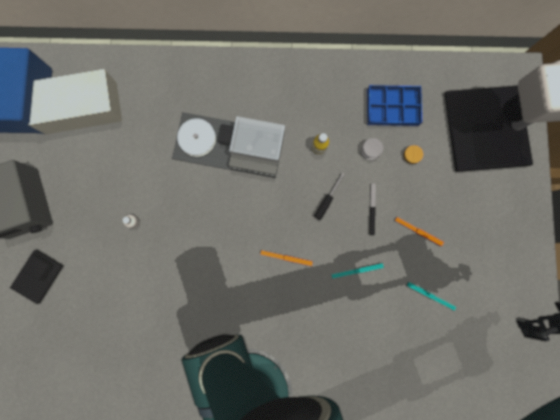

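View pics/side.png

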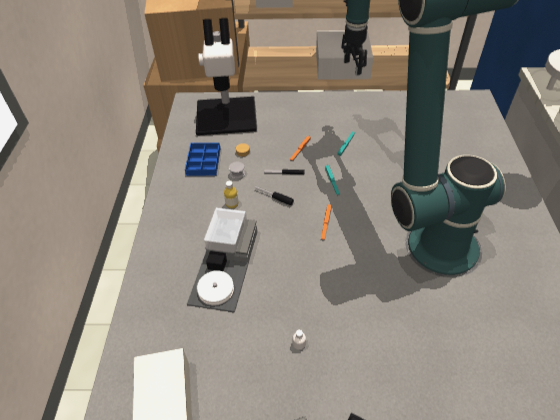

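Top view: two black-handled candidates, A at (325,203)→(340,175) and B at (372,225)→(374,184). The orange and turquoise tools are look-alikes. I'll enlarge both, along with the feeder.

Run:
```python
from h import *
a=read_camera('top');
c=cv2.resize(a[100:250,210:410],None,fx=4,fy=4,interpolation=cv2.INTER_CUBIC)
cv2.imwrite('pics/c1.png',c[:,:,::-1])
for uv in[(372,234),(374,184),(315,218),(340,175)]:print(uv,px('top',*uv,0.007))
for uv in[(231,167),(276,176)]:print(uv,px('top',*uv,0.046))
for uv in[(238,118),(284,124)]:print(uv,px('top',*uv,0.09))
```

```text
(372, 234) [ 0.42965654 -0.33430185  0.007     ]
(374, 184) [ 0.57083837 -0.34186884  0.007     ]
(315, 218) [ 0.47167491 -0.17553602  0.007     ]
(340, 175) [ 0.59498458 -0.24583732  0.007     ]
(231, 167) [0.60371303 0.05843082 0.046     ]
(276, 176) [ 0.58093967 -0.0646207   0.046     ]
(238, 118) [0.72663499 0.03892035 0.09      ]
(284, 124) [ 0.71252045 -0.08331806  0.09      ]
```

View pics/c1.png

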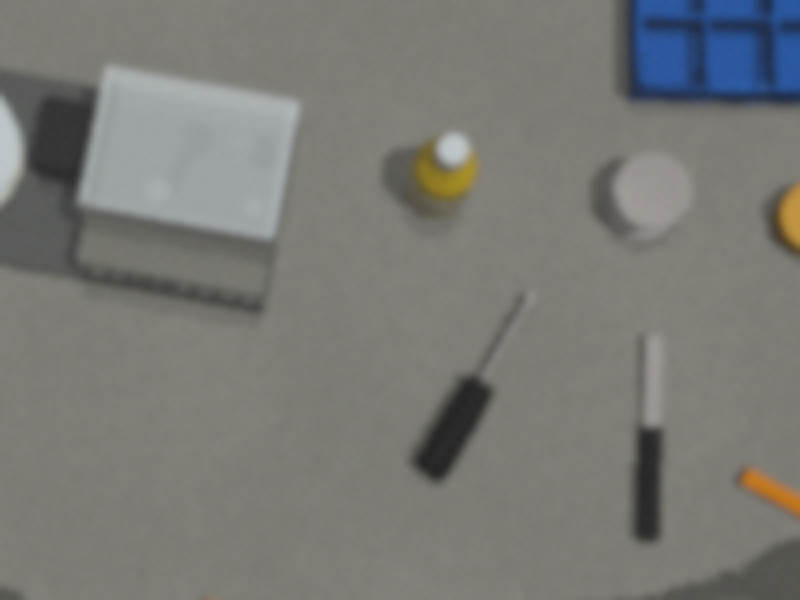

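The crop shows that B is the blade: a square black handle with its rear at crop (647,540), and a wide flat strip ending at (653,333). A has a thin round shank and a thicker handle, so it is the screwdriver. Next I move above B and look through the wrist camera.

```bash
cat >> h.py <<'E'
def ang():
    M=R.from_rotvec(bot.read_state()['tcp_rot']).as_matrix(); return np.degrees(np.arctan2(M[1,0],M[0,0]))
def go(p,a):
    "fractions for servo_tool to reach TCP p, tool-x yaw a (deg)"
    s=bot.read_state(); M=R.from_rotvec(s['tcp_rot']).as_matrix()
    d=M.T@(np.array(p)-s['tool_pos'])/.5; r=(ang()-a+180)%360-180
    print('x %.4f y %.4f z %.4f roll %.4f'%(*d,r/180),'tcp',np.round(s['tool_pos'],4),'ang %.2f'%ang(),'F',np.round(s['wrist_force'],1),'t %.2f'%s['time'],'w %.3f'%s['width'])
E
python3 - <<'E'
from h import *
r=px('top',371.75,235,.007);t=px('top',373.25,183.25,.007);d=t-r;print(r,t,np.linalg.norm(d),np.degrees(np.arctan2(d[1],d[0])))
p=r+d/np.linalg.norm(d)*.033;p[2]=.16
go(p,-3)
E
```

```text
[ 0.42686739 -0.33356792  0.007     ] [ 0.57295065 -0.33977643  0.007     ] 0.14621513472987596 -2.4335949018209346
x 0.6029 y -0.3836 z 0.0652 roll 0.1385 tcp [ 0.2519 -0.6255  0.1922] ang 21.93 F [-0.1 -0.3 -0.9] t 0.15 w 1.002
```

Length 146 mm (145 given), so the blade is confirmed.

servo_tool([
  {"hand": -1,"x": 0.603,"y": -0.384,"z": 0.065,"roll": 0.138},
  {"hand": -1,"x": 0.603,"y": -0.384,"z": 0.065,"roll": 0.138},
  {"hand": -1,"x": 0.603,"y": -0.384,"z": 0.065,"roll": 0.138},
  {"hand": -1,"x": 0.603,"y": -0.384,"z": 0.065,"roll": 0.138},
  {"hand": -1,"x": 0.603,"y": -0.384,"z": 0.065,"roll": 0.138},
  {"hand": -1,"x": 0.603,"y": -0.384,"z": 0.065,"roll": 0.138},
  {"hand": -1,"x": 0.603,"y": -0.384,"z": 0.065,"roll": 0.138},
  {"hand": -1,"x": 0.603,"y": -0.384,"z": 0.065,"roll": 0.138},
  {"hand": -1,"x": 0.603,"y": -0.384,"z": 0.065,"roll": 0.138},
  {"hand": -1,"x": 0.603,"y": -0.384,"z": 0.065,"roll": 0.138},
])

```text
time: 0.98
tool_pos: [0.462, -0.3307, 0.1598]
tcp_rot: [-3.138, 0.072, 0.0]
wrist_force: [-0.7, -0.1, 0.7]
width: 0.999
grip_force: 0.0
```

Run:
```python
from h import *
s=bot.read_state();print(s['tool_pos'],ang(),s['time'],s['joint_vel'].round(2))
save('wrist','pics/w1.png')
for p in[(.4269,-.3336,.007),(.5729,-.3398,.007)]:print(proj('wrist',p))
```

```text
[ 0.4620166  -0.33065724  0.15975184] -2.64098903049013 0.9833 [-0.07  0.   -0.01 -0.06  0.   -0.06]
[283.95230126 208.49309482]
[283.63371615  54.89146553]
```

View pics/w1.png

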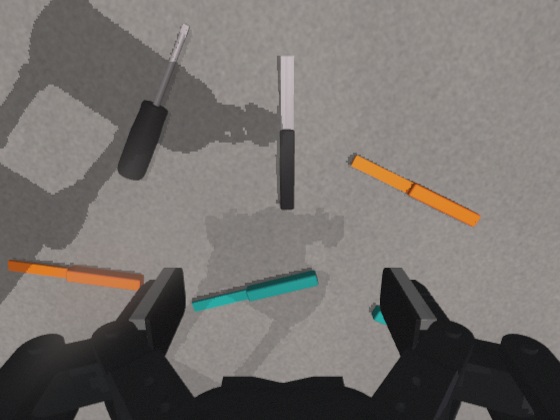

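The blade's handle rear is at (287,208) and its tip at (287,57). The screwdriver, at the upper left, is clear.

Run:
```python
from h import *
r=px('wrist',287.5,209,.007);t=px('wrist',287.3,57,.007);d=t-r;a=np.degrees(np.arctan2(d[1],d[0]));print(r,t,np.linalg.norm(d),a)
p=t-d/np.linalg.norm(d)*.112;p[2]=.002
go(p,a)
```

```text
[ 0.4261786 -0.3372385  0.007    ] [ 0.57100178 -0.34301956  0.007     ] 0.14493852327244272 -2.2859230775717876
x -0.0028 y 0.0118 z 0.3162 roll -0.0021 tcp [ 0.4609 -0.3329  0.1601] ang -2.66 F [-0.5 -0.9 -0. ] t 1.03 w 0.997
```

servo_tool([
  {"hand": -1,"x": -0.002,"y": 0.009,"z": 0.08,"roll": -0.002},
  {"hand": -1,"x": -0.002,"y": 0.009,"z": 0.16,"roll": -0.002},
  {"hand": -1,"x": -0.002,"y": 0.009,"z": 0.24,"roll": -0.002},
  {"hand": -1,"x": -0.002,"y": 0.009,"z": 0.29,"roll": -0.002},
  {"hand": -1,"x": -0.002,"y": 0.009,"z": 0.314,"roll": -0.002},
  {"hand": -1,"x": -0.002,"y": 0.009,"z": 0.314,"roll": -0.002},
  {"hand": 0.5,"x": -0.002,"y": 0.009,"z": 0.314,"roll": -0.002},
  {"hand": 1,"x": -0.002,"y": 0.009,"z": 0.314,"roll": -0.002},
  {"hand": 1,"x": -0.002,"y": 0.009,"z": 0.314,"roll": -0.002},
  {"hand": 1,"x": -0.002,"y": 0.009,"z": 0.314,"roll": -0.002},
], grip_force=60)

```text
time: 1.87
tool_pos: [0.4605, -0.3413, 0.0062]
tcp_rot: [3.138, -0.07, 0.005]
wrist_force: [0.4, -0.6, 0.4]
width: 0.453
grip_force: 0.0
```

servo_tool([
  {"hand": 1,"x": 0,"y": 0,"z": 0,"roll": 0},
  {"hand": 1,"x": 0,"y": 0,"z": 0,"roll": 0},
  {"hand": 1,"x": 0,"y": 0,"z": 0,"roll": 0},
  {"hand": 1,"x": 0,"y": 0,"z": 0,"roll": 0},
  {"hand": 1,"x": 0,"y": 0,"z": 0,"roll": 0},
], grip_force=60)

```text
time: 2.28
tool_pos: [0.4589, -0.3398, 0.0038]
tcp_rot: [-3.141, 0.07, -0.0]
wrist_force: [0.4, 0.4, 0.4]
width: -0.003
grip_force: 0.0
```

Run:
```python
from h import *
s=bot.read_state();print(s['tool_pos'],ang(),s['time'],s['width'],s['grip_force'])
w=save('wrist','pics/w2.png')
```

```text
[ 0.4588519  -0.33978146  0.00383099] -2.5400691009639544 2.2833 -0.0026676879603251616 0.0
```

View pics/w2.png

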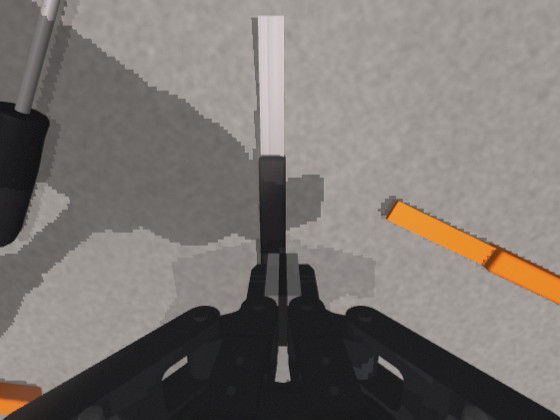

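The fingers are shut at the right spot along the handle but appear to be above it, about 40 mm higher than the TCP reading implies. I'll check this from the side camera.

Run:
```python
from h import *
s=bot.read_state();t=s['tool_pos'];c=proj('side',t);g=proj('side',t+[0,0,.04]);print(c,g,proj('top',t),s['q'])
a=read_camera('side');u,v=int(c[0]),int(c[1])
m=cv2.resize(a[v-60:v+30,u-60:u+60],None,fx=6,fy=6,interpolation=cv2.INTER_CUBIC)
for p,k in((c,(255,0,0)),(g,(0,255,0))):cv2.circle(m,tuple(int(x) for x in((p[0]-u+60)*6,(p[1]-v+60)*6)),4,k,-1)
cv2.imwrite('pics/s2.png',m[:,:,::-1])
```

```text
[295.20067321 171.3270509 ] [295.18453993 163.09997389] [373.53287326 223.65431515] [-6.81067744e-01  2.59055659e-01  1.99202961e+00 -1.73409141e-05
  8.90540840e-01  9.34134710e-01]
```

View pics/s2.png

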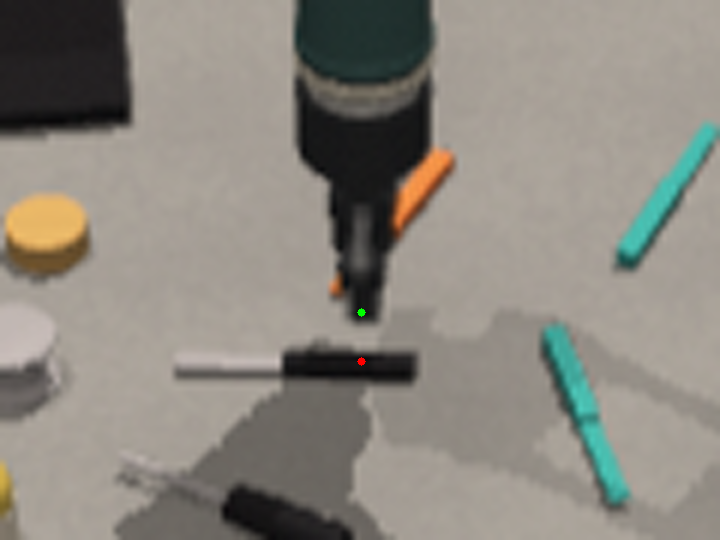

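The side view confirms it: the real fingertips end at about crop (361,320), roughly 33 mm above the reported TCP (red dot). So the TCP reading has an offset along z. I open, shift sideways by 5 mm and go down 28 mm.

servo_tool([
  {"hand": -0.4,"x": 0,"y": -0.009,"z": 0,"roll": 0},
  {"hand": -0.4,"x": 0,"y": -0.009,"z": 0,"roll": 0},
  {"hand": -0.4,"x": 0,"y": -0.009,"z": 0,"roll": 0},
  {"hand": -0.4,"x": 0,"y": -0.009,"z": 0,"roll": 0},
  {"hand": -0.4,"x": 0,"y": -0.009,"z": 0.03,"roll": 0},
  {"hand": -0.4,"x": 0,"y": -0.009,"z": 0.056,"roll": 0},
  {"hand": -0.4,"x": 0,"y": -0.009,"z": 0.056,"roll": 0},
  {"hand": -0.4,"x": 0,"y": -0.009,"z": 0.056,"roll": 0},
])

```text
time: 3.05
tool_pos: [0.4577, -0.3343, -0.0257]
tcp_rot: [-3.139, 0.07, 0.004]
wrist_force: [1.1, -0.0, 0.1]
width: 0.695
grip_force: 0.0
```

servo_tool([
  {"hand": 0.6,"x": 0,"y": 0,"z": 0,"roll": 0},
  {"hand": 0.6,"x": 0,"y": 0,"z": 0,"roll": 0},
  {"hand": 0.6,"x": 0,"y": 0,"z": 0,"roll": 0},
  {"hand": 0.6,"x": 0,"y": 0,"z": 0,"roll": 0},
  {"hand": 0.6,"x": 0,"y": 0,"z": 0,"roll": 0},
])

```text
time: 3.47
tool_pos: [0.4594, -0.3357, -0.0237]
tcp_rot: [3.14, -0.07, 0.001]
wrist_force: [-0.0, -0.4, 0.4]
width: 0.194
grip_force: 0.0
```

Run:
```python
from h import *
s=bot.read_state();t=s['tool_pos'];c=proj('side',t);u,v=int(c[0]),int(c[1]);print(t,s['width'],s['wrist_force'])
a=read_camera('side');w=read_camera('wrist')
m=cv2.resize(a[v-50:v+30,u-40:u+40],(400,400),interpolation=cv2.INTER_CUBIC)
cv2.imwrite('pics/s3.png',np.hstack([m,cv2.resize(w[100:400,130:430],(400,400))])[:,:,::-1])
```

```text
[ 0.45936629 -0.33565185 -0.02373265] 0.19388120711258022 [-0.00574457 -0.36427896  0.43009643]
```

View pics/s3.png

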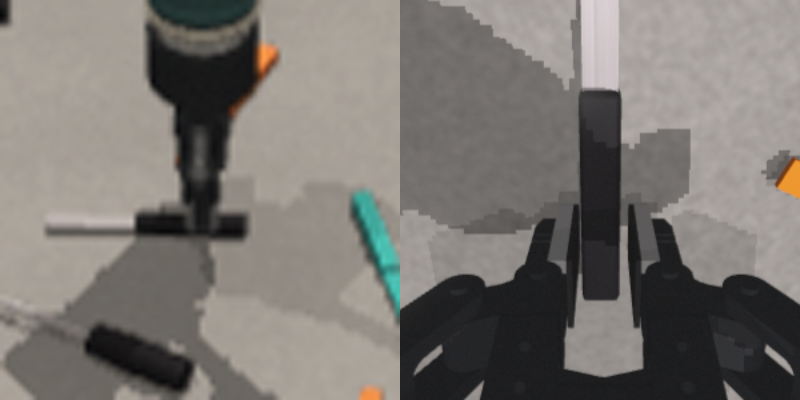

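The fingers straddle the handle, centred, with the pads beside its rear half. I lower 3 mm more, check the force and grip.

servo_tool([
  {"hand": 0.6,"x": 0,"y": 0,"z": 0.006,"roll": 0},
  {"hand": 0.6,"x": 0,"y": 0,"z": 0.006,"roll": 0},
  {"hand": 0.6,"x": 0,"y": 0,"z": 0.006,"roll": 0},
])

```text
time: 3.82
tool_pos: [0.4588, -0.3351, -0.0275]
tcp_rot: [-3.14, 0.07, 0.001]
wrist_force: [0.4, -0.2, 0.1]
width: 0.203
grip_force: 0.0
```

servo_tool([
  {"hand": 1,"x": 0,"y": 0,"z": 0,"roll": 0},
  {"hand": 1,"x": 0,"y": 0,"z": 0,"roll": 0},
  {"hand": 1,"x": 0,"y": 0,"z": 0,"roll": 0},
  {"hand": 1,"x": 0,"y": 0,"z": 0,"roll": 0},
], grip_force=80)

```text
time: 4.15
tool_pos: [0.4591, -0.3354, -0.0271]
tcp_rot: [3.141, -0.07, 0.0]
wrist_force: [0.4, 0.3, 0.9]
width: 0.12
grip_force: 78.4
```

servo_tool([
  {"hand": 1,"x": 0,"y": 0,"z": -0.05,"roll": 0},
  {"hand": 1,"x": 0,"y": 0,"z": -0.12,"roll": 0},
  {"hand": 1,"x": 0,"y": 0,"z": -0.2,"roll": 0},
  {"hand": 1,"x": 0,"y": 0,"z": -0.28,"roll": 0},
  {"hand": 1,"x": 0,"y": 0,"z": -0.3,"roll": 0},
  {"hand": 1,"x": 0,"y": 0,"z": -0.3,"roll": 0},
])

```text
time: 4.65
tool_pos: [0.4622, -0.3379, 0.128]
tcp_rot: [3.135, -0.07, 0.012]
wrist_force: [0.4, -0.5, -0.3]
width: 0.124
grip_force: 78.3
```

Run:
```python
from h import *
go((.405,.032,.123),-10.5)
```

```text
x -0.1471 y -0.7339 z 0.0045 roll 0.0442 tcp [ 0.4622 -0.3379  0.128 ] ang -2.54 F [ 0.4 -0.5 -0.3] t 4.65 w 0.124
```

servo_tool([
  {"hand": 1,"x": -0.147,"y": -0.734,"z": 0,"roll": 0.044},
  {"hand": 1,"x": -0.147,"y": -0.734,"z": 0,"roll": 0.044},
  {"hand": 1,"x": -0.147,"y": -0.734,"z": 0,"roll": 0.044},
  {"hand": 1,"x": -0.147,"y": -0.734,"z": 0,"roll": 0.044},
  {"hand": 1,"x": -0.147,"y": -0.734,"z": 0,"roll": 0.044},
  {"hand": 1,"x": -0.147,"y": -0.734,"z": 0,"roll": 0.044},
  {"hand": 1,"x": -0.147,"y": -0.734,"z": 0,"roll": 0.044},
  {"hand": 1,"x": -0.147,"y": -0.734,"z": 0,"roll": 0.044},
  {"hand": 1,"x": -0.147,"y": -0.734,"z": 0,"roll": 0.044},
  {"hand": 1,"x": -0.147,"y": -0.734,"z": 0,"roll": 0.044},
])

```text
time: 5.48
tool_pos: [0.3984, 0.0408, 0.1202]
tcp_rot: [-3.127, 0.275, 0.008]
wrist_force: [0.2, -0.6, -0.7]
width: 0.117
grip_force: 78.5
```

servo_tool([
  {"hand": 1,"x": 0,"y": 0,"z": 0,"roll": 0},
  {"hand": 1,"x": 0,"y": 0,"z": 0,"roll": 0},
  {"hand": 1,"x": 0,"y": 0,"z": 0,"roll": 0},
])

```text
time: 5.73
tool_pos: [0.4014, 0.0335, 0.1217]
tcp_rot: [3.128, -0.288, -0.003]
wrist_force: [0.6, -0.3, -0.1]
width: 0.121
grip_force: 78.5
```

Run:
```python
from h import *
s=bot.read_state();print(s['tool_pos'],ang(),s['time'])
w=save('wrist','pics/w4.png')
a=read_camera('side');cv2.imwrite('pics/s4.png',cv2.resize(a[170:320,170:370],(800,600),interpolation=cv2.INTER_CUBIC)[:,:,::-1])
```

```text
[0.40143235 0.03346675 0.12173928] -10.539203556457556 5.7333
```

View pics/w4.png

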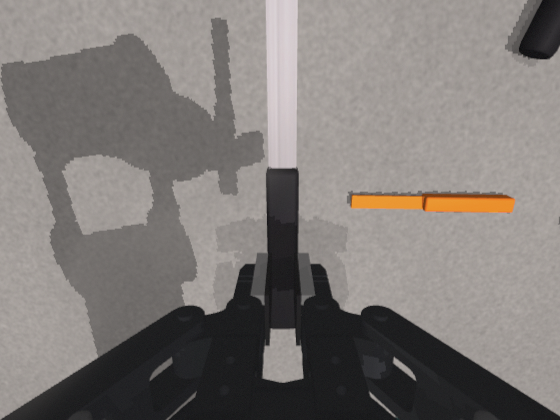

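The blade is straight along the tool and level, with its tip about 0.116 m ahead of the TCP. The feeder is out of the wrist camera's view, so I fit its pose to the hood corners already read in the enlarged top crop.

```bash
cat >> h.py <<'E'
def F2W(P,f):
    c,s=np.cos(f[2]),np.sin(f[2]);P=np.atleast_2d(P)
    return np.c_[f[0]+c*P[:,0]-s*P[:,1],f[1]+s*P[:,0]+c*P[:,1],P[:,2]]
E
python3 - <<'E'
from h import *
from scipy.optimize import least_squares
uv=np.array([(107,67),(299,101),(273,239),(79,207)])/4+[210,100]
for zt in (.085,.092):
    P=np.array([(.057,.065,zt),(.057,-.065,zt),(-.035,-.065,zt),(-.035,.065,zt)])
    fun=lambda f:np.array([proj('top',p) for p in F2W(P,f)]-uv).ravel()
    r=least_squares(fun,[.66,-.01,-.18]);f=r.x
    print(zt,f,np.degrees(f[2]),r.fun.round(1))
Q=F2W([(-.07,.065,z) for z in(.056,.046,.033,0)]+[(-.07,-.065,z) for z in(.056,.046,.033,0)],f)
print(np.array([(proj('top',p)-[210,100])*4 for p in Q]).round(0))
print(((np.array([proj('side',p) for p in F2W([(-.07,.065,.046),(-.07,-.065,.046),(-.07,0,.0395),(-.035,-.065,.092),(.057,-.065,.092),(-.035,.065,.092),(.057,.065,.092)],f)])-[170,170])*4).round(0).tolist())
d=px('top',0,0,.0)
a=cv2.imread('pics/top.png');m=cv2.resize(a[100:190,215:295],(800,900)[0:1]*2 if 0 else (533,600),interpolation=cv2.INTER_CUBIC)
k=lambda p,uo,vo,s:tuple(int(x) for x in ((p[0]-uo)*s,(p[1]-vo)*s))
for p in Q:cv2.circle(m,k(proj('top',p),215,100,6.667),3,(0,0,255),-1)
b=cv2.imread('pics/side.png');n=cv2.resize(b[195:285,195:265],(467,600),interpolation=cv2.INTER_CUBIC)
for p in list(Q)+list(F2W(P,f)):cv2.circle(n,k(proj('side',p),195,195,6.667),3,(0,0,255),-1)
cv2.imwrite('pics/fit.png',cv2.resize(np.hstack([m,n]),(800,480)))
E
```

```text
0.085 [ 0.66287551 -0.01165749 -0.15906389] -9.113689422479311 [-0.3  0.8 -0.2  0.7  0.3 -0.5  0.2 -1. ]
0.092 [ 0.66075975 -0.01196296 -0.15909293] -9.115353332676122 [-0.4  0.7 -0.1  0.6  0.4 -0.4  0.  -0.9]
[[ 75. 267.]
 [ 77. 270.]
 [ 79. 275.]
 [ 84. 285.]
 [265. 300.]
 [265. 303.]
 [264. 307.]
 [264. 316.]]
[[313.0, 337.0], [348.0, 206.0], [332.0, 275.0], [301.0, 163.0], [186.0, 150.0], [261.0, 293.0], [140.0, 278.0]]
```

View pics/fit.png

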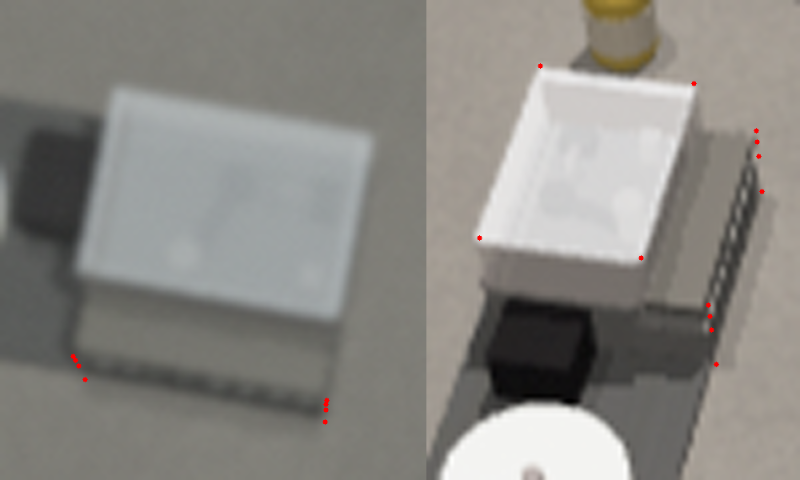

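The fitted points land on the hood and lip corners in both views within about 2 mm. The fit gives a feeder origin near (0.661, -0.012) and a yaw of about -9.5°.

```bash
cat >> h.py <<'E'
f0=np.array([.6612,-.012,np.radians(-9.5)])
def tip(x,z,y=0): # TCP reading that puts blade tip centre at feeder x,y, height z
    return F2W((x-.116,y,z-.034),f0)[0]
E
python3 - <<'E'
from h import *
go(tip(-.09,.0395),-9.5)
E
```

```text
x 0.1146 y 0.0010 z 0.2334 roll -0.0063 tcp [0.4019 0.0331 0.1222] ang -10.63 F [-1.  -0.  -1.3] t 5.83 w 0.121
```

servo_tool([
  {"hand": 1,"x": 0.05,"y": 0.001,"z": 0.06,"roll": -0.006},
  {"hand": 1,"x": 0.1,"y": 0.001,"z": 0.12,"roll": -0.006},
  {"hand": 1,"x": 0.114,"y": 0.001,"z": 0.18,"roll": -0.006},
  {"hand": 1,"x": 0.114,"y": 0.001,"z": 0.233,"roll": -0.006},
  {"hand": 1,"x": 0.114,"y": 0.001,"z": 0.233,"roll": -0.006},
  {"hand": 1,"x": 0.114,"y": 0.001,"z": 0.233,"roll": -0.006},
  {"hand": 1,"x": 0.114,"y": 0.001,"z": 0.233,"roll": -0.006},
])

```text
time: 6.42
tool_pos: [0.4586, 0.0228, 0.0072]
tcp_rot: [-3.131, 0.26, -0.001]
wrist_force: [0.9, 0.3, -0.8]
width: 0.118
grip_force: 78.5
```

Run:
```python
from h import *
go(tip(-.09,.0395),-9.5);go(tip(-.045,.0395),-9.5)
a=read_camera('side');b=read_camera('top')
p=tip(-.09,.0395);T=F2W((-.09,0,.0395),f0)[0];M=F2W((-.07,0,.0395),f0)[0]
n=cv2.resize(a[190:270,215:285],(525,600),interpolation=cv2.INTER_CUBIC)
for q,c in((T,(255,0,0)),(M,(0,255,0))):
    x=(proj('side',q)-[215,190])*7.5;cv2.circle(n,(int(x[0]),int(x[1])),3,c,-1)
cv2.imwrite('pics/s5.png',n[:,:,::-1])
```

```text
x -0.0009 y 0.0018 z 0.0034 roll 0.0001 tcp [0.4586 0.0228 0.0072] ang -9.49 F [ 0.9  0.3 -0.8] t 6.42 w 0.118
x 0.0891 y 0.0018 z 0.0035 roll 0.0001 tcp [0.4586 0.0228 0.0072] ang -9.49 F [ 0.9  0.3 -0.8] t 6.42 w 0.118
```

One picture view is left, so I'll insert on force feedback and keep the view for after the cover opens.

servo_tool([
  {"hand": 1,"x": 0.015,"y": 0,"z": 0.002,"roll": 0},
  {"hand": 1,"x": 0.03,"y": 0,"z": 0.002,"roll": 0},
  {"hand": 1,"x": 0.042,"y": 0,"z": 0.002,"roll": 0},
  {"hand": 1,"x": 0.05,"y": 0,"z": 0.002,"roll": 0},
  {"hand": 1,"x": 0.05,"y": 0,"z": 0.002,"roll": 0},
])

```text
time: 6.93
tool_pos: [0.4844, 0.0195, 0.0059]
tcp_rot: [-3.131, 0.257, -0.003]
wrist_force: [0.2, -0.5, 0.3]
width: 0.116
grip_force: 78.5
```

servo_tool([
  {"hand": 1,"x": 0.015,"y": 0,"z": 0,"roll": 0},
  {"hand": 1,"x": 0.03,"y": 0,"z": 0,"roll": 0},
  {"hand": 1,"x": 0.04,"y": 0,"z": 0,"roll": 0},
  {"hand": 1,"x": 0.04,"y": 0,"z": 0,"roll": 0},
  {"hand": 1,"x": 0.04,"y": 0,"z": 0,"roll": 0},
])

```text
time: 7.35
tool_pos: [0.5026, 0.0163, 0.0052]
tcp_rot: [-3.131, 0.257, 0.0]
wrist_force: [-0.6, -0.9, -0.7]
width: 0.121
grip_force: 78.5
```

Run:
```python
from h import *
go(tip(-.045,.0395),-9.5)
# handle/blade pixels check in wrist: handle rear/root rows along u=282
w=read_camera('wrist').astype(int).sum(2)
col=w[:,276:290].mean(1); print(np.where(np.abs(np.diff(col))>60)[0], col[::20].round())
for th in np.arange(0.15,1.81,.15):
    p=tip(.057-.102*np.cos(th),.046+.102*np.sin(th)-.0015); q=tip(.057-.102,.0395)
    M=R.from_rotvec(bot.read_state()['tcp_rot']).as_matrix(); print(round(th,2),(M.T@(p-q)/.5).round(3))
```

```text
x 0.0001 y 0.0034 z -0.0006 roll 0.0006 tcp [0.5026 0.0163 0.0052] ang -9.39 F [-0.6 -0.9 -0.7] t 7.35 w 0.121
[ 49  51  52  53 167 168 327 328 329 381 382] [422. 428. 430. 569. 635. 631. 620. 607. 598. 178. 159. 127. 106.  93.
  90. 123. 122. 428. 435. 435.  86.]
0.15 [ 0.002  0.    -0.04 ]
0.3 [ 0.009  0.    -0.07 ]
0.45 [ 0.02   0.    -0.099]
0.6 [ 0.036  0.    -0.125]
0.75 [ 0.055  0.    -0.149]
0.9 [ 0.077  0.    -0.17 ]
1.05 [ 0.102  0.    -0.187]
1.2 [ 0.13  0.   -0.2 ]
1.35 [ 0.159  0.    -0.209]
1.5 [ 0.189  0.    -0.214]
1.65 [ 0.22   0.    -0.214]
1.8 [ 0.25   0.001 -0.209]
```

Run:
```python
from h import *
for z in(.046,.056):print(proj('wrist',F2W((-.07,0,z),f0)[0]))
for dx in(-.075,-.065):print(dx,proj('wrist',F2W((dx,0,.056),f0)[0]))
```

```text
[286.0418739   62.88198446]
[286.34790409  60.64375383]
-0.075 [286.26119356  75.92393702]
-0.065 [286.43692647  44.95617213]
```

The lip edge shows at row 51, so the feeder sits about 3 mm farther than fitted. I add 6/1000 in x and lever up along the arc.

servo_tool([
  {"hand": 1,"x": 0.006,"y": 0,"z": -0.01,"roll": 0},
  {"hand": 1,"x": 0.007,"y": 0,"z": -0.025,"roll": 0},
  {"hand": 1,"x": 0.008,"y": 0,"z": -0.04,"roll": 0},
  {"hand": 1,"x": 0.011,"y": 0,"z": -0.055,"roll": 0},
  {"hand": 1,"x": 0.015,"y": 0,"z": -0.07,"roll": 0},
  {"hand": 1,"x": 0.02,"y": 0,"z": -0.085,"roll": 0},
  {"hand": 1,"x": 0.026,"y": 0,"z": -0.099,"roll": 0},
  {"hand": 1,"x": 0.026,"y": 0,"z": -0.099,"roll": 0},
])

```text
time: 8.07
tool_pos: [0.5178, 0.0141, 0.0573]
tcp_rot: [-3.131, 0.257, -0.007]
wrist_force: [-0.9, -0.5, -0.1]
width: 0.115
grip_force: 78.5
```

Run:
```python
from h import *
f0[:2]+=.003*np.array([np.cos(f0[2]),np.sin(f0[2])])
go(tip(.057-.102*np.cos(.45),.046+.102*np.sin(.45)-.0015),-9.5)
w=read_camera('wrist').astype(int).sum(2)
col=w[:,276:290].mean(1); print(np.where(np.abs(np.diff(col))>50)[0])
for th in (0,.45):print(proj('wrist',F2W((.057-.127*np.cos(th),0,.046+.127*np.sin(th)),f0)[0]),proj('wrist',F2W((.057-.127*np.cos(th)+.01*np.sin(th),0,.046+.127*np.sin(th)+.01*np.cos(th)),f0)[0]))
```

```text
x -0.0042 y 0.0041 z 0.0048 roll 0.0006 tcp [0.5178 0.0141 0.0573] ang -9.39 F [-0.9 -0.5 -0.1] t 8.07 w 0.115
[ 53  54  55 166 167 168 328 329 380 381 382]
[285.38221461  94.90054801] [285.54618717  95.03587881]
[286.80736465  59.70421807] [287.21778569  43.31183611]
```

The edge is at row 54; a shut cover would put it at 95. The cover is up about 0.45 rad and following, so I continue.

servo_tool([
  {"hand": 1,"x": 0.008,"y": 0,"z": -0.013,"roll": 0},
  {"hand": 1,"x": 0.016,"y": 0,"z": -0.026,"roll": 0},
  {"hand": 1,"x": 0.025,"y": 0,"z": -0.038,"roll": 0},
  {"hand": 1,"x": 0.035,"y": 0,"z": -0.05,"roll": 0},
  {"hand": 1,"x": 0.046,"y": 0,"z": -0.061,"roll": 0},
  {"hand": 1,"x": 0.057,"y": 0,"z": -0.071,"roll": 0},
  {"hand": 1,"x": 0.07,"y": 0,"z": -0.08,"roll": 0},
  {"hand": 1,"x": 0.082,"y": 0,"z": -0.088,"roll": 0},
  {"hand": 1,"x": 0.096,"y": 0,"z": -0.095,"roll": 0},
  {"hand": 1,"x": 0.11,"y": 0,"z": -0.101,"roll": 0},
])

```text
time: 8.95
tool_pos: [0.5703, 0.0051, 0.1058]
tcp_rot: [-3.131, 0.257, -0.001]
wrist_force: [-0.6, -0.6, 0.2]
width: 0.114
grip_force: 78.5
```

servo_tool([
  {"hand": 1,"x": 0.014,"y": 0,"z": -0.005,"roll": 0},
  {"hand": 1,"x": 0.029,"y": 0,"z": -0.009,"roll": 0},
  {"hand": 1,"x": 0.044,"y": 0,"z": -0.012,"roll": 0},
  {"hand": 1,"x": 0.059,"y": 0,"z": -0.014,"roll": 0},
  {"hand": 1,"x": 0.075,"y": 0,"z": -0.014,"roll": 0},
  {"hand": 1,"x": 0.09,"y": 0,"z": -0.014,"roll": 0},
  {"hand": 1,"x": 0.1,"y": 0,"z": -0.014,"roll": 0},
  {"hand": 1,"x": 0.1,"y": 0,"z": -0.014,"roll": 0},
  {"hand": 1,"x": 0.1,"y": 0,"z": -0.014,"roll": 0},
])

```text
time: 9.7
tool_pos: [0.6187, -0.003, 0.1119]
tcp_rot: [3.131, -0.257, -0.001]
wrist_force: [-0.6, 0.0, -1.2]
width: 0.113
grip_force: 78.8
```

Run:
```python
from h import *
go(tip(.057-.102*np.cos(1.65),.046+.102*np.sin(1.65)-.0015),-9.5)
w=read_camera('wrist').astype(int).sum(2)
col=w[:,276:290].mean(1); print(np.where(np.abs(np.diff(col))>50)[0])
a=read_camera('side').astype(int);b=cv2.imread('pics/side.png')[:,:,::-1].astype(int)
# brightness where the open cover's lip/hood is expected vs before
for th in(0,1.0,1.65,1.85):
  for nm,r,h in(('lip',.11,.005),('mid',.05,.045)):
    q=proj('side',F2W((.057-r*np.cos(th)+h*np.sin(th),0,.046+r*np.sin(th)+h*np.cos(th)),f0)[0]).astype(int);print(th,nm,q,b[q[1],q[0]],a[q[1],q[0]])
```

```text
x -0.0151 y 0.0037 z -0.0005 roll 0.0006 tcp [ 0.6187 -0.003   0.1119] ang -9.40 F [-0.6  0.  -1.2] t 9.70 w 0.113
[166 167 168 327 328 329 380 381 382]
0 lip [247 235] [135 130 122] [163 159 151]
0 mid [226 225] [213 212 212] [148 144 138]
1.0 lip [226 214] [207 203 201] [26 24 25]
1.0 mid [206 218] [163 156 147] [149 142 134]
1.65 lip [203 208] [161 154 145] [143 134 128]
1.65 mid [195 220] [163 157 148] [78 75 70]
1.85 lip [196 208] [159 152 144] [77 74 69]
1.85 mid [193 222] [160 154 146] [75 72 68]
```

The cover's pixels have moved to the open-stop position, and its closed area now shows the deck. I retreat and carry the tool back to its own bare spot.

servo_tool([
  {"hand": 1,"x": -0.08,"y": 0,"z": 0,"roll": 0},
  {"hand": 1,"x": -0.16,"y": 0,"z": 0,"roll": 0},
  {"hand": 1,"x": -0.24,"y": 0,"z": 0,"roll": 0},
  {"hand": 1,"x": -0.32,"y": 0,"z": 0,"roll": 0},
  {"hand": 1,"x": -0.36,"y": 0,"z": 0,"roll": 0},
  {"hand": 1,"x": -0.36,"y": 0,"z": 0,"roll": 0},
])

```text
time: 10.3
tool_pos: [0.4355, 0.0271, 0.111]
tcp_rot: [3.131, -0.256, -0.007]
wrist_force: [-0.8, 0.4, 0.0]
width: 0.12
grip_force: 78.8
```

Run:
```python
from h import *
go((.459,-.3354,.112),-2.5)
a=read_camera('side').astype(int);b=cv2.imread('pics/side.png')[:,:,::-1].astype(int)
for th in(0,1.0,1.65,1.85):
  for nm,r,h in(('lip',.11,.005),('mid',.05,.045)):
    q=proj('side',F2W((.057-r*np.cos(th)+h*np.sin(th),0,.046+r*np.sin(th)+h*np.cos(th)),f0)[0]).astype(int);print(th,nm,q,b[q[1],q[0]],a[q[1],q[0]])
```

```text
x 0.1640 y 0.7078 z -0.0023 roll -0.0380 tcp [0.4355 0.0271 0.111 ] ang -9.34 F [-0.8  0.4  0. ] t 10.30 w 0.120
0 lip [247 235] [135 130 122] [164 160 152]
0 mid [226 225] [213 212 212] [149 145 139]
1.0 lip [226 214] [207 203 201] [170 162 152]
1.0 mid [206 218] [163 156 147] [150 143 136]
1.65 lip [203 208] [161 154 145] [144 136 129]
1.65 mid [195 220] [163 157 148] [77 75 70]
1.85 lip [196 208] [159 152 144] [77 74 69]
1.85 mid [193 222] [160 154 146] [75 73 68]
```

servo_tool([
  {"hand": 1,"x": 0.164,"y": 0.706,"z": 0,"roll": -0.038},
  {"hand": 1,"x": 0.164,"y": 0.706,"z": 0,"roll": -0.038},
  {"hand": 1,"x": 0.164,"y": 0.706,"z": 0,"roll": -0.038},
  {"hand": 1,"x": 0.164,"y": 0.706,"z": 0,"roll": -0.038},
  {"hand": 1,"x": 0.164,"y": 0.706,"z": 0,"roll": -0.038},
  {"hand": 1,"x": 0.164,"y": 0.706,"z": 0,"roll": -0.038},
  {"hand": 1,"x": 0.164,"y": 0.706,"z": 0,"roll": -0.038},
  {"hand": 1,"x": 0.164,"y": 0.706,"z": 0,"roll": -0.038},
  {"hand": 1,"x": 0.164,"y": 0.706,"z": 0,"roll": -0.038},
  {"hand": 1,"x": 0.164,"y": 0.706,"z": 0,"roll": -0.038},
])

```text
time: 11.18
tool_pos: [0.466, -0.343, 0.113]
tcp_rot: [3.136, -0.076, 0.005]
wrist_force: [-0.1, 0.6, 0.8]
width: 0.116
grip_force: 78.8
```

servo_tool([
  {"hand": 1,"x": 0,"y": 0,"z": 0.06,"roll": 0},
  {"hand": 1,"x": 0,"y": 0,"z": 0.12,"roll": 0},
  {"hand": 1,"x": 0,"y": 0,"z": 0.18,"roll": 0},
  {"hand": 1,"x": 0,"y": 0,"z": 0.22,"roll": 0},
  {"hand": 1,"x": 0,"y": 0,"z": 0.25,"roll": 0},
  {"hand": 1,"x": 0,"y": 0,"z": 0.26,"roll": 0},
  {"hand": 1,"x": 0,"y": 0,"z": 0.26,"roll": 0},
  {"hand": 1,"x": 0,"y": 0,"z": 0.26,"roll": 0},
])

```text
time: 11.85
tool_pos: [0.4652, -0.3357, -0.0173]
tcp_rot: [3.14, -0.07, 0.001]
wrist_force: [0.4, -1.0, -0.5]
width: 0.119
grip_force: 78.8
```

Run:
```python
from h import *
go((.459,-.3354,-.0272),-2.5)
```

```text
x -0.0125 y 0.0000 z 0.0198 roll -0.0002 tcp [ 0.4652 -0.3357 -0.0173] ang -2.54 F [ 0.4 -1.  -0.5] t 11.85 w 0.119
```

Another 10 mm to touch down; I watch the force.

servo_tool([
  {"hand": 1,"x": 0,"y": 0,"z": 0.01,"roll": 0},
  {"hand": 1,"x": 0,"y": 0,"z": 0.017,"roll": 0},
  {"hand": 1,"x": 0,"y": 0,"z": 0.017,"roll": 0},
  {"hand": 1,"x": 0,"y": 0,"z": 0.017,"roll": 0},
])

```text
time: 12.18
tool_pos: [0.4646, -0.3353, -0.0258]
tcp_rot: [3.14, -0.07, 0.001]
wrist_force: [0.8, -0.1, -0.2]
width: 0.118
grip_force: 78.8
```

servo_tool([
  {"hand": 1,"x": 0,"y": 0,"z": 0.002,"roll": 0},
  {"hand": 1,"x": 0,"y": 0,"z": 0.003,"roll": 0},
  {"hand": 1,"x": 0,"y": 0,"z": 0.003,"roll": 0},
])

```text
time: 12.43
tool_pos: [0.4647, -0.3354, -0.0272]
tcp_rot: [3.14, -0.07, 0.001]
wrist_force: [-0.9, 0.4, 2.9]
width: 0.121
grip_force: 79.2
```

Touched (3 N). I release slowly, then rise.

servo_tool([
  {"hand": 0.7,"x": 0,"y": 0,"z": 0,"roll": 0},
  {"hand": 0.6,"x": 0,"y": 0,"z": 0,"roll": 0},
  {"hand": 0.4,"x": 0,"y": 0,"z": 0,"roll": 0},
  {"hand": 0.4,"x": 0,"y": 0,"z": 0,"roll": 0},
  {"hand": 0.4,"x": 0,"y": 0,"z": 0,"roll": 0},
  {"hand": 0.4,"x": 0,"y": 0,"z": -0.04,"roll": 0},
  {"hand": 0.4,"x": 0,"y": 0,"z": -0.1,"roll": 0},
  {"hand": 0.4,"x": 0,"y": 0,"z": -0.18,"roll": 0},
  {"hand": 0.4,"x": 0,"y": 0,"z": -0.26,"roll": 0},
  {"hand": 0.4,"x": 0,"y": 0,"z": -0.34,"roll": 0},
])

```text
time: 13.27
tool_pos: [0.4639, -0.3347, 0.1435]
tcp_rot: [-3.14, 0.07, 0.001]
wrist_force: [0.9, -0.4, -0.2]
width: 0.296
grip_force: 0.0
```

servo_tool([
  {"hand": 1,"x": 0,"y": 0,"z": 0,"roll": 0},
  {"hand": 1,"x": 0,"y": 0,"z": 0,"roll": 0},
  {"hand": 1,"x": 0,"y": 0,"z": 0,"roll": 0},
])

```text
time: 13.52
tool_pos: [0.4643, -0.3351, 0.1422]
tcp_rot: [3.141, -0.07, 0.0]
wrist_force: [-0.0, 0.2, -0.1]
width: 0.0
grip_force: 0.0
```

Run:
```python
from h import *
s=bot.read_state();print(s['tool_pos'],s['width'],s['time'])
w=read_camera('wrist').astype(int).sum(2)
col=w[:,272:300].mean(1);d=np.where(np.abs(np.diff(col))>25)[0];print(d)
for p in[(.4315,-.3345,.014),(.5765,-.3406,.0085),(.5115,-.3378,.014)]:print(proj('wrist',p))
for v in(100,150,190):print(v,w[v,240:330:5])
```

```text
[ 0.46432925 -0.33505634  0.14224918] 6.514070906781971e-05 13.5167
[ 48  49 125 126 127 211 212 252 253 295 345 346 380 381 382]
[283.28156067 215.38240719]
[283.09212604  50.96443319]
[283.11359027 130.44588607]
100 [447 442 448 444 452 447 447 387 586 586 474 453 454 449 460 452 451 453]
150 [448 441 440 444 448 433 456 208 204 205 278 458 463 458 470 469 449 453]
190 [454 451 422 455 445 440 471 250 150 152 270 469 434 444 459 441 476 450]
```

The tool lies flat at its spot: blade tip at row 49, handle rear at about 211, as predicted. My last view is the open feeder from the top and side with predicted roller marks.

```bash
cat >> h.py <<'E'
f0[:2]+=.003*np.array([np.cos(f0[2]),np.sin(f0[2])])
E
python3 - <<'E'
from h import *
a=read_camera('top');b=read_camera('side')
m=cv2.resize(a[95:195,215:295],(480,600),interpolation=cv2.INTER_CUBIC)
n=cv2.resize(b[195:285,200:248],(320,600),interpolation=cv2.INTER_CUBIC)
P=F2W([(-.017,.016,.083),(-.07,.065,.033),(-.07,-.065,.033)],f0)
print(f0)
for p in P:
    x=(proj('top',p)-[215,95])*6;cv2.circle(m,(int(x[0]),int(x[1])),2,(255,0,0),-1);print(x)
    x=(proj('side',p)-[200,195])*6.667;cv2.circle(n,(int(x[0]),int(x[1])),2,(255,0,0),-1);print(x)
cv2.imwrite('pics/last.png',np.hstack([m,n])[:,:,::-1])
E
```

```text
[ 0.66415886 -0.01249514 -0.16580628]
[209.07524937 312.48101342]
[216.27807221 244.53774833]
[ 88.77088428 433.57741071]
[314.78120829 412.13440168]
[366.76999861 484.30064421]
[375.83559694 195.18774767]
```

View pics/last.png

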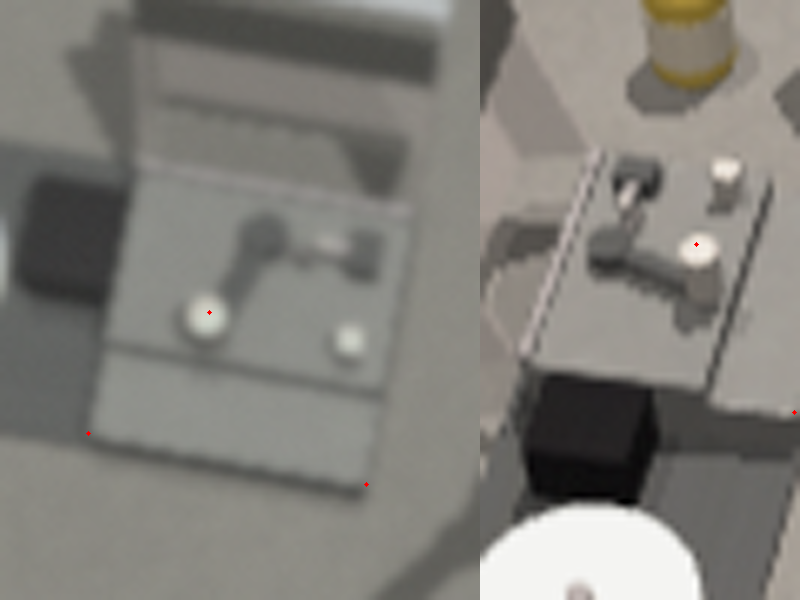

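The cover stands open. In the top half the roller is at (205,315), against a prediction of (209,312), so it sits about 1.5 mm further to +y. The smaller post at (350,342) is not the roller. I go with shut fingers to the roller's +y side, tool x along the feeder's +y.

Run:
```python
from h import *
go(F2W((-.018,.048,.142),f0)[0],80.5);print(F2W((-.018,.048,.142),f0)[0])
```

```text
x 0.3490 y -0.7601 z -0.0035 roll -0.4614 tcp [ 0.4631 -0.3341  0.1399] ang -2.55 F [-0.7 -0.7  0.2] t 13.67 w -0.005
[0.654328   0.03781742 0.142     ]
```

servo_tool([
  {"hand": 1,"x": 0.349,"y": -0.76,"z": 0,"roll": -0.461},
  {"hand": 1,"x": 0.349,"y": -0.76,"z": 0,"roll": -0.461},
  {"hand": 1,"x": 0.349,"y": -0.76,"z": 0,"roll": -0.461},
  {"hand": 1,"x": 0.349,"y": -0.76,"z": 0,"roll": -0.461},
  {"hand": 1,"x": 0.349,"y": -0.76,"z": 0,"roll": -0.461},
  {"hand": 1,"x": 0.349,"y": -0.76,"z": 0,"roll": -0.461},
  {"hand": 1,"x": 0.349,"y": -0.76,"z": 0,"roll": -0.461},
  {"hand": 1,"x": 0.349,"y": -0.76,"z": 0,"roll": -0.461},
  {"hand": 1,"x": 0.349,"y": -0.76,"z": 0,"roll": -0.461},
  {"hand": 1,"x": 0.349,"y": -0.76,"z": 0,"roll": -0.461},
])

```text
time: 14.5
tool_pos: [0.6543, 0.0374, 0.1399]
tcp_rot: [-2.581, -1.788, 0.005]
wrist_force: [0.8, -0.9, 0.0]
width: 0.001
grip_force: 0.0
```

Run:
```python
from h import *
go(F2W((-.018,.048,.142),f0)[0],80.5)
```

```text
x 0.0009 y -0.0002 z -0.0042 roll -0.0615 tcp [0.6543 0.0374 0.1399] ang 69.44 F [ 0.8 -0.9  0. ] t 14.50 w 0.001
```

servo_tool([
  {"hand": 1,"x": 0,"y": 0,"z": 0,"roll": -0.061},
  {"hand": 1,"x": 0,"y": 0,"z": 0,"roll": -0.061},
  {"hand": 1,"x": 0,"y": 0,"z": 0,"roll": -0.061},
  {"hand": 1,"x": 0,"y": 0,"z": 0,"roll": -0.061},
])

```text
time: 14.83
tool_pos: [0.6538, 0.0355, 0.1402]
tcp_rot: [-2.406, -2.017, 0.004]
wrist_force: [-0.8, 0.3, 0.1]
width: 0.003
grip_force: 0.0
```

Run:
```python
from h import *
go(F2W((-.018,.048,.03),f0)[0],80.5)
```

```text
x 0.0049 y 0.0009 z 0.2203 roll -0.0030 tcp [0.6538 0.0355 0.1402] ang 79.95 F [-0.8  0.3  0.1] t 14.83 w 0.003
```

servo_tool([
  {"hand": 1,"x": 0.006,"y": 0,"z": 0.05,"roll": -0.003},
  {"hand": 1,"x": 0.006,"y": 0,"z": 0.1,"roll": -0.003},
  {"hand": 1,"x": 0.006,"y": 0,"z": 0.15,"roll": -0.003},
  {"hand": 1,"x": 0.006,"y": 0,"z": 0.19,"roll": -0.003},
  {"hand": 1,"x": 0.006,"y": 0,"z": 0.21,"roll": -0.003},
  {"hand": 1,"x": 0.006,"y": 0,"z": 0.22,"roll": -0.003},
  {"hand": 1,"x": 0.006,"y": 0,"z": 0.22,"roll": -0.003},
  {"hand": 1,"x": 0.006,"y": 0,"z": 0.22,"roll": -0.003},
])

```text
time: 15.5
tool_pos: [0.6562, 0.038, 0.0331]
tcp_rot: [2.397, 2.03, 0.001]
wrist_force: [0.1, 0.6, 0.3]
width: -0.005
grip_force: 0.0
```

Run:
```python
from h import *
for y in(.037,.006):go(F2W((-.018,y,.03),f0)[0],80.5)
```

```text
x -0.0230 y -0.0036 z 0.0061 roll 0.0002 tcp [0.6562 0.038  0.0331] ang 80.53 F [0.1 0.6 0.3] t 15.50 w -0.005
x -0.0850 y -0.0036 z 0.0061 roll 0.0002 tcp [0.6562 0.038  0.0331] ang 80.53 F [0.1 0.6 0.3] t 15.50 w -0.005
```

servo_tool([
  {"hand": 1,"x": -0.01,"y": 0,"z": 0.003,"roll": 0},
  {"hand": 1,"x": -0.02,"y": 0,"z": 0.003,"roll": 0},
  {"hand": 1,"x": -0.026,"y": 0,"z": 0.003,"roll": 0},
  {"hand": 1,"x": -0.026,"y": 0,"z": 0.003,"roll": 0},
  {"hand": 1,"x": -0.026,"y": 0,"z": 0.003,"roll": 0},
])

```text
time: 15.92
tool_pos: [0.6541, 0.026, 0.032]
tcp_rot: [2.397, 2.031, 0.003]
wrist_force: [-0.8, 4.6, 2.9]
width: 0.002
grip_force: 2.0
```

servo_tool([
  {"hand": 1,"x": -0.008,"y": 0,"z": 0,"roll": 0},
  {"hand": 1,"x": -0.016,"y": 0,"z": 0,"roll": 0},
  {"hand": 1,"x": -0.02,"y": 0,"z": 0,"roll": 0},
  {"hand": 1,"x": -0.02,"y": 0,"z": 0,"roll": 0},
  {"hand": 1,"x": -0.02,"y": 0,"z": 0,"roll": 0},
])

```text
time: 16.33
tool_pos: [0.6511, 0.0175, 0.0312]
tcp_rot: [-2.394, -2.03, -0.001]
wrist_force: [-3.1, 7.7, 3.0]
width: 0.004
grip_force: 3.5
```

servo_tool([
  {"hand": 1,"x": -0.006,"y": 0,"z": 0,"roll": 0},
  {"hand": 1,"x": -0.01,"y": 0,"z": 0,"roll": 0},
  {"hand": 1,"x": -0.016,"y": 0,"z": 0,"roll": 0},
  {"hand": 1,"x": -0.016,"y": 0,"z": 0,"roll": 0},
  {"hand": 1,"x": -0.016,"y": 0,"z": 0,"roll": 0},
])

```text
time: 16.75
tool_pos: [0.6496, 0.0092, 0.0309]
tcp_rot: [-2.394, -2.03, -0.0]
wrist_force: [-2.2, 6.4, 3.4]
width: 0.002
grip_force: 3.0
```

Run:
```python
from h import *
for y in(.006,):go(F2W((-.018,y,.03),f0)[0],80.5)
```

```text
x -0.0260 y -0.0001 z 0.0018 roll 0.0005 tcp [0.6496 0.0092 0.0309] ang 80.59 F [-2.2  6.4  3.4] t 16.75 w 0.002
```

Contact is good: the force rises to 7.7 N, then dips after the click to 6.4 N. I continue toward the stop.

servo_tool([
  {"hand": 1,"x": -0.006,"y": 0,"z": 0,"roll": 0},
  {"hand": 1,"x": -0.012,"y": 0,"z": 0,"roll": 0},
  {"hand": 1,"x": -0.018,"y": 0,"z": 0,"roll": 0},
  {"hand": 1,"x": -0.018,"y": 0,"z": 0,"roll": 0},
  {"hand": 1,"x": -0.018,"y": 0,"z": 0,"roll": 0},
])

```text
time: 17.17
tool_pos: [0.6478, 0.0008, 0.0308]
tcp_rot: [-2.394, -2.029, -0.0]
wrist_force: [-3.6, 8.2, 3.6]
width: 0.003
grip_force: 3.8
```

servo_tool([
  {"hand": 1,"x": -0.004,"y": 0,"z": 0,"roll": 0},
  {"hand": 1,"x": -0.006,"y": 0,"z": 0,"roll": 0},
  {"hand": 1,"x": -0.006,"y": 0,"z": 0,"roll": 0},
  {"hand": 1,"x": -0.006,"y": 0,"z": 0,"roll": 0},
])

```text
time: 17.5
tool_pos: [0.6476, -0.0019, 0.0308]
tcp_rot: [-2.394, -2.029, -0.001]
wrist_force: [-2.8, 8.9, 2.3]
width: -0.002
grip_force: 4.0
```

servo_tool([
  {"hand": 1,"x": -0.004,"y": 0,"z": 0,"roll": 0},
  {"hand": 1,"x": -0.004,"y": 0,"z": 0,"roll": 0},
  {"hand": 1,"x": -0.004,"y": 0,"z": 0,"roll": 0},
])

```text
time: 17.75
tool_pos: [0.6475, -0.0038, 0.0308]
tcp_rot: [-2.394, -2.03, -0.002]
wrist_force: [-1.2, 7.7, 3.1]
width: 0.003
grip_force: 4.2
```

Run:
```python
from h import *
for y in(.006,):go(F2W((-.018,y,.03),f0)[0],80.5)
```

```text
x 0.0004 y -0.0002 z 0.0017 roll 0.0004 tcp [ 0.6475 -0.0038  0.0308] ang 80.58 F [-1.2  7.7  3.1] t 17.75 w 0.003
```

servo_tool([
  {"hand": 1,"x": -0.003,"y": 0,"z": 0,"roll": 0},
  {"hand": 1,"x": -0.003,"y": 0,"z": 0,"roll": 0},
  {"hand": 1,"x": -0.003,"y": 0,"z": 0,"roll": 0},
])

```text
time: 18.0
tool_pos: [0.6474, -0.0052, 0.0308]
tcp_rot: [-2.394, -2.03, -0.002]
wrist_force: [-1.3, 9.7, 2.8]
width: -0.002
grip_force: 4.3
```

servo_tool([
  {"hand": 1,"x": -0.003,"y": 0,"z": 0,"roll": 0},
  {"hand": 1,"x": -0.003,"y": 0,"z": 0,"roll": 0},
  {"hand": 1,"x": -0.003,"y": 0,"z": 0,"roll": 0},
])

```text
time: 18.25
tool_pos: [0.6475, -0.0066, 0.0309]
tcp_rot: [-2.394, -2.03, -0.003]
wrist_force: [0.5, 8.2, 1.0]
width: -0.001
grip_force: 4.5
```

servo_tool([
  {"hand": 1,"x": -0.003,"y": 0,"z": 0,"roll": 0},
  {"hand": 1,"x": -0.003,"y": 0,"z": 0,"roll": 0},
  {"hand": 1,"x": -0.003,"y": 0,"z": 0,"roll": 0},
])

```text
time: 18.5
tool_pos: [0.6475, -0.0067, 0.0309]
tcp_rot: [-2.394, -2.029, -0.005]
wrist_force: [0.2, 12.7, 1.0]
width: -0.002
grip_force: 6.5
```

Run:
```python
from h import *
go(F2W((-.018,.006,.03),f0)[0],80.5)
import workcell
W=read_camera('wrist').astype(int)
for y in(.016,-.010,-.014,-.018):
    print(y,[ (n,proj(n,F2W((-.018,y,.083),f0)[0]).round(1).tolist()) for n in('wrist','top','side')])
for n in('top','side'):
    a=read_camera(n); c=proj(n,F2W((-.018,0,.083),f0)[0]).astype(int); s=a[c[1]-8:c[1]+9,c[0]-12:c[0]+13].astype(int).sum(2)//3; print(n,c);print(s[::2,::1])
```

```text
x 0.0061 y -0.0012 z 0.0017 roll 0.0003 tcp [ 0.6475 -0.0067  0.0309] ang 80.56 F [ 0.2 12.7  1. ] t 18.50 w -0.002
0.016 [('wrist', [277.8, 259.0]), ('top', [249.8, 147.4]), ('side', [232.8, 231.7])]
-0.01 [('wrist', [277.9, 312.2]), ('top', [259.4, 149.2]), ('side', [234.8, 225.2])]
-0.014 [('wrist', [278.0, 319.9]), ('top', [260.9, 149.5]), ('side', [235.2, 224.2])]
-0.018 [('wrist', [278.0, 327.5]), ('top', [262.4, 149.7]), ('side', [235.5, 223.2])]
top [255 148]
[[ 73  68  62  57  54  52  51  50  52  55  61  68  80  85  96 106 106  96
   88  82  72  66  64  64  64]
 [ 72  72  70  70  68  66  66  69  69  69  74  87 105 111 107 102  92  76
   65  58  64  70  69  68  69]
 [ 70  72  71  71  71  73  74  75  76  77  79  81  83  84  82  81  80  78
   76  77  77  74  69  70  73]
 [ 72  72  74  73  73  75  75  76  77  78  79  80  81  82  81  83  83  84
   85  84  81  73  69  72  76]
 [ 75  76  74  74  75  76  77  78  77  80  80  81  80  82  82  83  83  83
   82  81  75  70  70  74  79]
 [ 75  76  75  74  74  74  76  76  78  79  80  80  81  82  82  82  84  84
   82  79  72  68  72  78  82
[... 578 characters left out ...]
25  25  22  26  25  24  26  24  24  26
   26  25  26  33  80 143 166]
 [155  89 123 135 148 142  69  31  56  80  28  39  25  25  24  27  53  87
   68  72  61 116 166 165 165]
 [ 96 127 156 164 163 162 140  31  67  91  44  87  85  38  25  24  65 163
  162 129  91 147 165 166 168]
 [104 135 145 138 134 136 118  38  47  92  58  64  91  50  26  33  83 143
  148  74 139 164 165 166 165]
 [ 89  92  87  82  79  76  73  65  57  86  66  50  94  76  34  43  91 138
   95 117 157 153 154 153 154]
 [ 52  73  76  74  78  84  83  84  85  88  86  58  88  84  85  92 123 125
   90 147 146 146 145 145 145]
 [119 132 119 121 139 138 140 140 139 111  84  84  84  85  94 144 143  79
  129 146 145 144 145 144 144]]
```

The stop is reached: the arm holds at y = -0.0067 and the force rises to 12.7 N. I ease the push by 1 mm, hold and hand in.

servo_tool([
  {"hand": 1,"x": 0.002,"y": 0,"z": 0,"roll": 0},
  {"hand": 1,"x": 0.002,"y": 0,"z": 0,"roll": 0},
  {"hand": 1,"x": 0.002,"y": 0,"z": 0,"roll": 0},
  {"hand": 1,"x": 0.002,"y": 0,"z": 0,"roll": 0},
  {"hand": 1,"x": 0.002,"y": 0,"z": 0,"roll": 0},
  {"hand": 1,"x": 0.002,"y": 0,"z": 0,"roll": 0},
])

```text
time: 19.15
tool_pos: [0.6474, -0.0066, 0.0308]
tcp_rot: [-2.394, -2.03, -0.004]
wrist_force: [-0.1, 11.0, 1.1]
width: 0.002
grip_force: 5.1
```

Run:
```python
from h import *
from workcell import ticket
s=bot.read_state();print(s['tool_pos'],s['wrist_force'],s['grip_force'],s['time'])
if s['wrist_force'][1]>5: print(ticket.finish_job())
```

```text
[ 0.64744654 -0.00661682  0.03083136] [-0.09572754 11.0240887   1.10132216] 5.10580088943243 19.15
the job is handed in; nothing more can be done
None
```

The job is handed in at 19.2 s: the cover was levered open with the blade and stays open, the tool is laid flat at its original spot, and the fingers hold the roller at its stop, past the click, with about 11 N.

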